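Set the burr gap of the sample mill

TASK

Set the gap of the blue sample mill on the bench: turn its grooved adjusting ring clockwise (seen from above) until you feel the burrs inside just touch, without forcing it further, then back it off counter-clockwise by exactly three clicks and let go of it. Leave the other things on the bench where they are.

Things in the scene. Friction and masses are not known exactly. Their poses are not given: they have to be found in the camera images.
- mill: blue motor-driven mill, fixed to the bench, 124 mm high: foot 130x100 mm, body 72 mm across, grey motor behind (+x, to 107 mm from the axis, 75 mm high), chute in front (-x). Origin at the underside, on the ring's upright axis; z up. The ring sits at 92 to 116 mm height; below it a neck of 42 mm diameter (70 to 91 mm), above it a fixed aluminium filling neck of 34 mm with a red mark on top
- ring_grip (a point): centre of the adjusting ring, on its axis, 105 mm above the bench, half way up the band to grip. Ring: round, grooved, dark steel, 52 mm across, 24 mm high; can be gripped at any yaw. Frame turns with the ring, z up; yellow mark on its top face at -x, white ticks one click apart. Clockwise from above closes. How far it stands open cannot be told from this angle: the contact angle is unknown
- ring_mark (a point): the yellow mark on the ring's top face, 21.5 mm from the axis. 20 clicks a turn: a click is 18 degrees (0.314 rad). The ring snaps into each click with about 0.08 N m, plus 0.015 N m of friction and a drag of 0.12 N m at 1 rad/s, and stays there. It starts some 4 to 7 clicks open. Burr contact itself lies on a click, so three clicks back is 54 degrees from contact
- upper_burr (a point): centre of the upper burr's face, inside the body, out of sight; z up, its yaw means nothing. It rises 0.1 mm a click as the ring opens, far less than the noise of this reading, so contact must be felt: the ring's torque then rises steeply and well above that of the clicks (a stiff stop)
- lower_burr (a point): point on the edge of the lower burr's face, 15 mm from the axis, inside the body, out of sight, about 50 mm above the bench; z up, its yaw means nothing. The burr sits in a friction seat: turning the ring against contact with more than about 0.4 N m drags it round in its seat, which spoils the setting. About 0.2 to 0.35 N m, felt while turning slowly, is a sure sign of contact and harmless
- red_puck: red resin specimen puck, 32 mm across, 19 mm high, origin at its underside; bystander beside the mill
- cream_puck: cream resin specimen puck, 30 mm across, 19 mm high, origin at its underside; bystander beside the mill
- paste_tin: round tin with yellow lid, 60 mm across, 24 mm high, origin at its underside; bystander beside the mill
- loupe: black stand loupe, 39 mm across, 24 mm high, origin at its underside; bystander
There are look-alikes about, which are no part of the job. Of the things like the mill, leave any that is green or purple; of the rest the larger one is meant.

How it is judged (in metres and radians):
On the way:
1. the ring is closed until the burrs touch (within a quarter click) (z of upper_burr in the frame of lower_burr below 2.5e-05 m), for 0.1 s.
At the end, for the whole second after the job is handed in: the ring rests three clicks open from burr contact (gap 0.3 mm, within 0.4 click or 0.04 mm), released and at rest, after the burrs were brought to touch (z of upper_burr in the frame of lower_burr between 0.00026 and 0.00034 m and angular speed of ring below 0.05 rad/s).
It fails at once if the ring is forced past contact, so that the lower burr is dragged round in its seat by more than 1.8 mm at its edge (7 degrees) (distance of lower_burr from where it was at the start of the episode above 0.0018 m).
It fails at once if a bystander is pushed by more than 20 mm (distance of any of red_puck, cream_puck, paste_tin, loupe from where it was at the start of the episode above 0.02 m).
It also fails if it takes over 61 s, if anything falls off the work surface, if the arm or the gripper's body presses on something with over 40 N, if the wrist force passes 120 N, or if a joint passes its speed limit or range.

ROBOT

A 6-joint arm with a two-finger parallel gripper is mounted at the origin on a cart in front of the work surface, level with it; the furniture and walls round the work are solid. World frame = base frame: x ahead of the robot, y to its left, z up, the work surface at z = 0. Lengths are in mm, angles in rad, forces in N, time in s.
With the tool pointing down it reaches from about 325 to 775 mm from the base axis. Payload 5.5 kg.
Tool frame: the origin (TCP) lies on the centre line of the jaws, within the pads' length; the fingertips stand 17 mm ahead of it and the grasp point (between the pads) lies 2 mm behind it; z points along the fingers, y is the line along which they close (so a half turn about z gives the same grasp; the last joint's range is limited). The gripper opens to 85 mm and grips with 20 to 120 N. Pads are 22 mm wide; open, the fingers measure 114 mm over their backs; the gripper's body (76 mm by 85 mm) begins 54 mm behind the grasp point. The pads swing forward as they close: fully open they stand 13 mm farther back than shut.
Start: joints at [-1.174, 0.091, 1.231, -0, 1.82, -0.057], TCP at [263.032, -539.287, 248.275] pointing down, gripper open.
Joint ranges: [-2.87, 2.87], [-0.86, 2.18], [0.17, 2.46], [-1.51, 4.65], [0.06, 2.69], [-2.65, 2.65]. Speed limits (rad/s): [2.57, 2.57, 3.01, 3.14, 3.14, 3.14].

INTERFACE

Orientations are given as [roll, pitch, yaw] about the fixed x, y, z axes, in that order (R = Rz(yaw) Ry(pitch) Rx(roll)).
In Python, from station import manip, camera, models gives the robot as it stands.
- The arm moves only by the tool drive_tool, never from a script. Its argument "commands" is a list of rows, each an object with "angular": the turn, a rotation vector about the tool's x, y, z in rad, a list of three; "xyz": the shift along the tool's x, y, z in mm, a list of three; "claw": the gripper's target within -1 to 1 (shut at 1, half-way at 0, fully open at -1). In form: [{"angular": [rx, ry, rz], "xyz": [dx, dy, dz], "claw": claw}, ...]. A call has exactly 5 rows; each row is the pose to reach, as a shift and turn from the pose commanded when the call began, along the tool's axes at that moment; what a row does not reach only later rows make up. A row lasts 1/10 s, in which the tool goes at most 50 mm and 8.59 degrees, less where a joint would pass 70% of its speed; a pose out of reach is approached as far as the arm can. A call with a gripper value outside its range is refused whole. The fingers move at their own pace and stop on an object; "grip_force" is the grip in N (left out, the last holds). Time passes only in rows, so rows that repeat a pose let the fingers close, or fill a call up. It gives the time, the measured TCP pose, the force, the opening and the grip force at its end, in the units of the state.
- manip.state(): the state, without advancing time (a new reading comes with each control period).
- camera(name): name is "side" or "top"; returns a dict with "image" (400x640x3 uint8, blue, green, red), "intrinsics" (3x3 intrinsics, pixels), "origin" and "attitude" of the camera in the world. Camera axes: x right, y up, looking along -z (the intrinsics and any distortion apply to the point x, -y, -z); pixel columns grow to the right and rows downward; lengths in mm; the calibration is good to about 2 mm. A picture is of the moment at which its call begins. There is no depth.
- manip.finish_job(): hands the job in; it is judged then, once.
Trained networks look in a picture, given as the dict that the camera call returned (one of the last four; its "shot" number tells which), for a name from the list of things; names that differ only in an ending like _2 or _b are one class to them, and where a whole thing is asked for, a point or a joint stands for the part that bears it (a point fixed in the world has none). Each returns a list of dicts, best first, with "p" (0 to 1); they miss things now and then, are a little off and sometimes report something else, mostly with a low value. They report only what shows in the picture. A call takes as long as a camera call. They do not tell look-alikes from the thing itself.
- models.regions_of(name, picture): "region" (400x640 bool, what is visible of it) and "rect" ([left, top, right, bottom] in pixels, round what is visible of it).
- models.mark_of(name, picture): "point" ([column, row] in pixels: a listed point, or the origin of a listed thing).
The state is a dict: "time_s": time; "q": joint angles; "qvel": joint speeds; "joint_torque": joint torques, N m; "eef_pos": TCP position; "eef_rot": TCP orientation; "ft_force": force on the tool from outside, world axes, zero at the start; "wrist_torque": the same for the moment, N m; "width": finger opening in mm; "grasp_force": force on a finger pad.
Only numpy, scipy, OpenCV 4.12 (cv2) and the standard library are available. Lean on these libraries where they do the work, as an engineer would, in place of code of your own. Each camera call takes 0.05 s, during which the arm holds its last target. There are 200 camera calls.

## Working session

There is one attempt and no reset: what is moved stays moved. The work goes in short steps, Python scripts to look and compute and a tool call to move; the robot and the scene stay as the last step left them, time stands still between calls to the robot, and variables do not carry over. Pictures are saved under pics/ and viewed, at most 10 in all, crops included, and the job is handed in when it is done.

Besides the shell and the picture viewer there is one more tool, called after "Emit:" as a command line: name --argument value ..., lists and objects as JSON in quotes. drive_tool: Moves the arm, as the interface text tells. Its arguments: {"type":"object","properties":{"commands":{"type":"array"},"grip_force":{"type":"number"}},"required":["commands"]}

```bash
mkdir -p pics
cat > h.py <<'E'
import numpy as np, cv2
from station import manip, camera, models
def ray(c,px):
    K=np.array(c["intrinsics"]);p=np.linalg.inv(K)@[px[0],px[1],1]
    d=np.array([p[0],-p[1],-p[2]]);A=np.array(c["attitude"])
    if A.shape!=(3,3):
        from scipy.spatial.transform import Rotation as R
        A=R.from_euler('xyz',A).as_matrix()
    return np.array(c["origin"]),A@d
def atz(c,px,z):
    o,d=ray(c,px);return (o+d*(z-o[2])/d[2]).round(1)
E
python3 - <<'E'
from h import *
s=manip.state();print(s)
for n in("top","side"):
    c=camera(n);cv2.imwrite(f"pics/{n}0.png",c["image"]);print(n,c["origin"],c["attitude"],c["intrinsics"],[k for k in c])
    for m,z in(("ring_grip",105),("ring_mark",116),("mill",0)):
        for r in models.mark_of(m,c):print(m,np.round(r["point"]),round(r["p"],2),atz(c,r["point"],z))
    for m in("red_puck","cream_puck","paste_tin","loupe"):
        for r in models.mark_of(m,c)[:2]:print(m,np.round(r["point"]),round(r["p"],2),atz(c,r["point"],0))
E
```

```text
{'time_s': 0.0, 'q': array([-1.17370553e+00,  9.18830941e-02,  1.23189541e+00,  5.02938621e-07,
        1.81980727e+00, -5.67140496e-02]), 'qvel': array([0.00070567, 0.00024283, 0.00046311, 0.00022028, 0.00183614,
       0.00013798]), 'joint_torque': array([-2.06443372e-03, -4.58730483e+01, -4.18025994e+01, -3.52953566e-04,
        1.14824006e-02, -9.17956527e-06]), 'eef_pos': array([ 262.92619988, -539.04248001,  247.13095202]), 'eef_rot': array([-3.13960277e+00, -1.13464034e-04,  4.53804862e-01]), 'ft_force': array([0.32052405, 0.81533392, 0.59441153]), 'wrist_torque': array([-0.02522864,  0.02140175,  0.01715182]), 'grasp_force': 0.0, 'width': 85.14840506178767}
top [ 291.94065338   42.07913141 1315.27662761] [ 0.18510664  0.00683716 -1.58605081] [[430.93494312   0.         323.09290934]
 [  0.         430.93494312 199.1913462 ]
 [  0.           0.           1.        ]] ['image', 'intrinsics', 'origin', 'attitude', 'shot']
ring_grip [314. 244.] 0.61 [391.6  74.  105. ]
ring_grip [336. 171.] 0.57 [601.3   7.1 105. ]
ring_grip [426. 167.] 0.57 [ 609.7 -252.9  105. ]
ring_grip [410.
[... 1089 characters left out ...]
]
ring_grip [377. 154.] 0.48 [ 411.9 -179.7  105. ]
ring_grip [315. 140.] 0.41 [ 591.9 -206.6  105. ]
ring_mark [383. 146.] 0.59 [ 398.4 -205.1  116. ]
ring_mark [291. 176.] 0.58 [600.7 -11.9 116. ]
ring_mark [378. 224.] 0.52 [375.  100.3 116. ]
ring_mark [321. 140.] 0.38 [ 570.7 -190.8  116. ]
mill [314. 161.] 0.91 [ 606.8 -252.     0. ]
mill [370. 249.] 0.86 [384.7  69.9   0. ]
mill [292. 215.] 0.71 [600.    3.1   0. ]
mill [369. 176.] 0.56 [ 429.6 -216.7    0. ]
red_puck [290. 243.] 0.5 [574.4  98.2   0. ]
cream_puck [252. 241.] 0.54 [667.5 114.8   0. ]
paste_tin [300. 186.] 0.57 [ 613.5 -121.8    0. ]
loupe [291. 174.] 0.7 [ 655.7 -168.5    0. ]
loupe [327. 337.] 0.62 [432.  313.4   0. ]
```

View pics/top0.png

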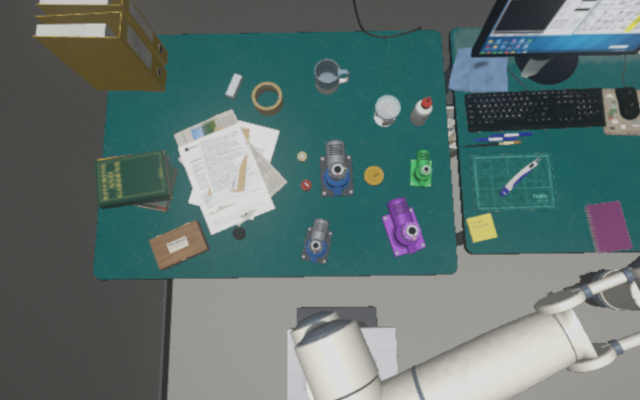

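View pics/side0.png

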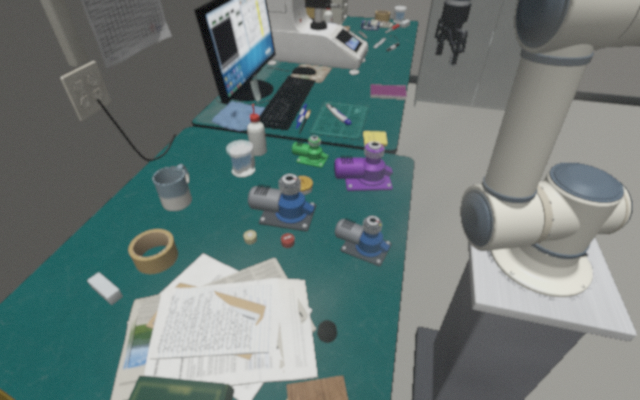

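Four candidates in the top picture: large blue (337,175), small blue (317,245), green (422,170) and purple (404,232). The large blue one is meant, so I'll check it in a crop.

Run:
```python
from h import *
ims=[]
for n,(u,v) in(("top",(337,172)),("side",(288,198))):
    c=camera(n);im=c["image"]
    ims.append(cv2.resize(im[v-35:v+35,u-35:u+35],(400,400),interpolation=cv2.INTER_CUBIC))
    for m in("ring_grip","mill"):
      for r in models.regions_of(m,c):
        x=np.array(r["rect"]);
        if x[0]-5<u<x[2]+5 and x[1]-5<v<x[3]+5:print(n,m,x,round(r["p"],2))
    for p in((600,0,105),(600,0,124),(600,0,92)):
        from scipy.spatial.transform import Rotation as R
        q=R.from_euler('xyz',c["attitude"]).as_matrix().T@(np.array(p)-c["origin"])
        K=c["intrinsics"];print(p,K[0][2]+K[0][0]*q[0]/-q[2],K[1][2]+K[1][1]*q[1]/q[2])
cv2.imwrite("pics/crop1.png",np.hstack(ims))
```

```text
top ring_grip [326.8 160.8 347.8 178.5] 0.45
top mill [322.4 137.9 352.8 200.5] 0.97
(600, 0, 105) 338.879170860785 171.28677174224754
(600, 0, 124) 339.07374176424605 169.6345341310884
(600, 0, 92) 338.7493694560277 172.38900624445972
side ring_grip [278.5 175.8 300.6 196.8] 0.55
side mill [249.6 174.5 313.4 233.1] 0.61
(600, 0, 105) 290.3361584745586 182.8844388157865
(600, 0, 124) 289.96046819622785 176.67085935358853
(600, 0, 92) 290.5872269764823 187.0368861298068
```

View pics/crop1.png

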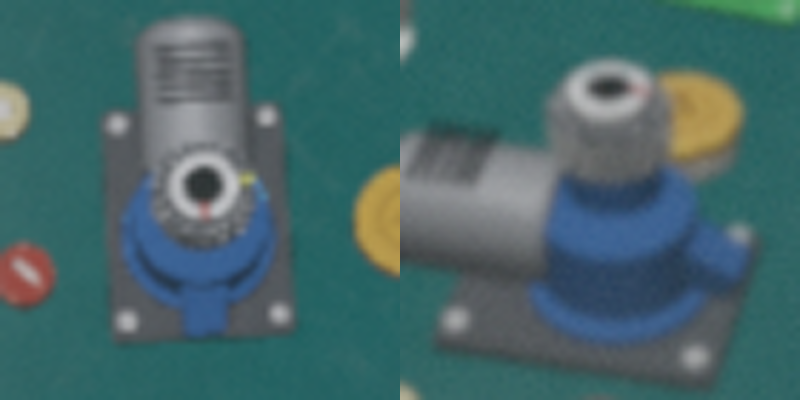

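The crop shows the larger blue mill. Its filling neck is at top px (337.9,169.6), which puts the axis near (600,4). The yellow mark is on the -y side, and the red mark faces -x. I'll move above it now.

Emit:
drive_tool --commands '[{"angular": [0, 0, 0], "xyz": [36, -22.7, 4.5], "claw": -1}, {"angular": [0, 0, 0], "xyz": [72, -45.4, 9], "claw": -1}, {"angular": [0, 0, 0], "xyz": [108, -68, 13.5], "claw": -1}, {"angular": [0, 0, 0], "xyz": [144, -91, 18], "claw": -1}, {"angular": [0, 0, 0], "xyz": [180, -113.5, 22.5], "claw": -1}]' --grip_force 40

```text
time_s: 1.6
eef_pos: [375.6, -356.9, 225.8]
eef_rot: [3.141, -0.0, 0.453]
ft_force: [0.7, -0.5, -0.2]
width: 85.2
grasp_force: 0.0
```

Emit:
drive_tool --commands '[{"angular": [0, 0, 0], "xyz": [36, -22.7, 4.5], "claw": -1}, {"angular": [0, 0, 0], "xyz": [72, -45.4, 9], "claw": -1}, {"angular": [0, 0, 0], "xyz": [108, -68, 13.5], "claw": -1}, {"angular": [0, 0, 0], "xyz": [144, -91, 18], "claw": -1}, {"angular": [0, 0, 0], "xyz": [180, -113.5, 22.5], "claw": -1}]'

```text
time_s: 2.1
eef_pos: [487.8, -175.8, 203.4]
eef_rot: [3.141, -0.0, 0.454]
ft_force: [0.8, -0.2, 0.2]
width: 85.5
grasp_force: 0.0
```

Emit:
drive_tool --commands '[{"angular": [0, 0, 0], "xyz": [36, -22.7, 4.5], "claw": -1}, {"angular": [0, 0, 0], "xyz": [72, -45.4, 9], "claw": -1}, {"angular": [0, 0, 0], "xyz": [108, -68, 13.5], "claw": -1}, {"angular": [0, 0, 0], "xyz": [144, -91, 18], "claw": -1}, {"angular": [0, 0, 0], "xyz": [181.5, -113.5, 22.5], "claw": -1}]'

```text
time_s: 2.6
eef_pos: [601.1, 5.8, 180.8]
eef_rot: [3.141, -0.0, 0.454]
ft_force: [0.4, 0.0, 0.5]
width: 85.0
grasp_force: 0.0
```

Emit:
drive_tool --commands '[{"angular": [0, 0, -0.14], "xyz": [0, 0, 0], "claw": -1}, {"angular": [0, 0, -0.28], "xyz": [0, 0, 0], "claw": -1}, {"angular": [0, 0, -0.42], "xyz": [0, 0, 0], "claw": -1}, {"angular": [0, 0, -0.56], "xyz": [0, 0, 0], "claw": -1}, {"angular": [0, 0, -0.7], "xyz": [0, 0, 0], "claw": -1}]'

```text
time_s: 3.1
eef_pos: [600.5, 4.2, 180.7]
eef_rot: [-3.142, 0.0, 1.16]
ft_force: [-0.1, -0.2, -0.4]
width: 85.4
grasp_force: 0.0
```

Emit:
drive_tool --commands '[{"angular": [0, 0, -0.14], "xyz": [0, 0, 0], "claw": -1}, {"angular": [0, 0, -0.28], "xyz": [0, 0, 0], "claw": -1}, {"angular": [0, 0, -0.42], "xyz": [0, 0, 0], "claw": -1}, {"angular": [0, 0, -0.56], "xyz": [0, 0, 0], "claw": -1}, {"angular": [0, 0, -0.7], "xyz": [0, 0, 0], "claw": -1}]'

```text
time_s: 3.6
eef_pos: [600.5, 4.1, 180.8]
eef_rot: [3.142, 0.0, 1.86]
ft_force: [0.7, 0.3, -0.0]
width: 85.5
grasp_force: 0.0
```

Emit:
drive_tool --commands '[{"angular": [0, 0, -0.12], "xyz": [0, 0, 0], "claw": -1}, {"angular": [0, 0, -0.24], "xyz": [0, 0, 0], "claw": -1}, {"angular": [0, 0, -0.33], "xyz": [0, 0, 0], "claw": -1}, {"angular": [0, 0, -0.33], "xyz": [0, 0, 0], "claw": -1}, {"angular": [0, 0, -0.33], "xyz": [0, 0, 0], "claw": -1}]'

```text
time_s: 4.1
eef_pos: [600.5, 4.1, 180.8]
eef_rot: [3.142, -0.0, 2.181]
ft_force: [0.2, 1.2, -0.5]
width: 85.1
grasp_force: 0.0
```

Emit:
drive_tool --commands '[{"angular": [0, 0, 0], "xyz": [0, 0, 16], "claw": -1}, {"angular": [0, 0, 0], "xyz": [0, 0, 32], "claw": -1}, {"angular": [0, 0, 0], "xyz": [0, 0, 48], "claw": -1}, {"angular": [0, 0, 0], "xyz": [0, 0, 62], "claw": -1}, {"angular": [0, 0, 0], "xyz": [0, 0, 76], "claw": -1}]'

```text
time_s: 4.6
eef_pos: [600.0, 4.2, 102.6]
eef_rot: [-3.14, -0.001, 2.184]
ft_force: [0.3, 0.9, 0.3]
width: 85.3
grasp_force: 0.0
```

Run:
```python
from h import *
ims=[]
for n,(u,v) in(("top",(337,172)),("side",(288,190))):
    c=camera(n);im=c["image"]
    ims.append(cv2.resize(im[v-35:v+35,u-35:u+35],(400,400),interpolation=cv2.INTER_CUBIC))
cv2.imwrite("pics/crop2.png",np.hstack(ims));s=manip.state();print(s["eef_pos"],s["ft_force"],s["wrist_torque"],s["q"])
```

```text
[598.97460218   4.21995703 101.19264091] [-0.25155765  0.37174587 -1.41837579] [ 0.01563016 -0.00790787 -0.03935278] [-4.97679300e-02  1.13538451e-01  1.46731650e+00  3.75472306e-05
  1.56595131e+00 -6.62696697e-01]
```

View pics/crop2.png

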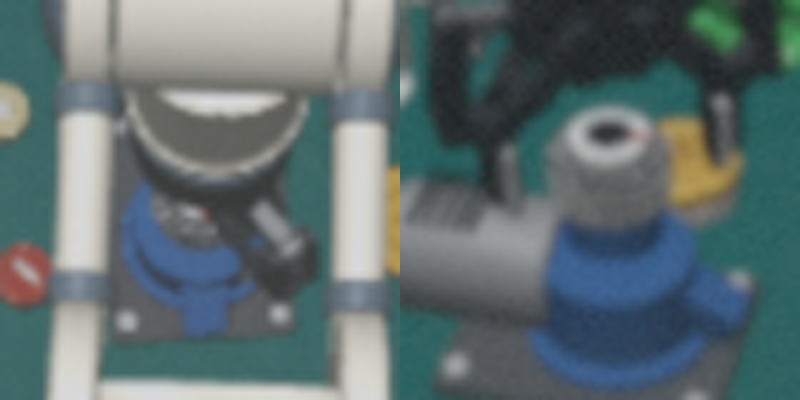

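The crop shows the fingers straddling the ring, one near the motor side at (505,180) and one on the far side at (720,140), with no contact. I'll close on it now.

Emit:
drive_tool --commands '[{"angular": [0, 0, 0], "xyz": [0, 0, 0], "claw": 0.0}, {"angular": [0, 0, 0], "xyz": [0, 0, 0], "claw": 0.3}, {"angular": [0, 0, 0], "xyz": [0, 0, 0], "claw": 0.6}, {"angular": [0, 0, 0], "xyz": [0, 0, 0], "claw": 0.8}, {"angular": [0, 0, 0], "xyz": [0, 0, 0], "claw": 0.8}]' --grip_force 40

```text
time_s: 5.2
eef_pos: [600.9, 4.0, 106.3]
eef_rot: [3.14, 0.001, 2.184]
ft_force: [-1.4, -0.7, 6.5]
width: 50.8
grasp_force: 44.6
```

Emit:
drive_tool --commands '[{"angular": [0, 0, 0], "xyz": [0, 0, 0], "claw": 0.8}, {"angular": [0, 0, 0], "xyz": [0, 0, 0], "claw": 0.8}, {"angular": [0, 0, 0], "xyz": [0, 0, 0], "claw": 0.8}, {"angular": [0, 0, 0], "xyz": [0, 0, 0], "claw": 0.8}, {"angular": [0, 0, 0], "xyz": [0, 0, 0], "claw": 0.8}]'

```text
time_s: 5.7
eef_pos: [600.9, 4.0, 106.3]
eef_rot: [3.14, 0.001, 2.184]
ft_force: [-2.2, 0.4, 6.3]
width: 51.1
grasp_force: 44.6
```

```bash
cat > s.py <<'E'
from h import *
s=manip.state();print(s["time_s"],s["eef_pos"].round(1),"yaw",s["eef_rot"][2].round(3),"F",s["ft_force"].round(1),"T",s["wrist_torque"].round(3),"j6",s["joint_torque"][5].round(3),s["q"][5].round(3),s["width"],s["grasp_force"])
E
python3 s.py
```

```text
5.7 [600.9   4.  106.3] yaw 2.184 F [-2.2  0.4  6.3] T [-0.154  0.345  0.013] j6 0.025 -0.663 51.14804999043146 44.63069200515747
```

Emit:
drive_tool --commands '[{"angular": [0, 0, 0.06], "xyz": [0, 0, 0], "claw": 0.8}, {"angular": [0, 0, 0.12], "xyz": [0, 0, 0], "claw": 0.8}, {"angular": [0, 0, 0.18], "xyz": [0, 0, 0], "claw": 0.8}, {"angular": [0, 0, 0.24], "xyz": [0, 0, 0], "claw": 0.8}, {"angular": [0, 0, 0.3], "xyz": [0, 0, 0], "claw": 0.8}]'

```text
time_s: 6.2
eef_pos: [600.5, 3.8, 106.2]
eef_rot: [3.141, 0.001, 1.881]
ft_force: [-5.0, -2.2, 6.7]
width: 50.8
grasp_force: 45.0
```

```bash
python3 s.py
```

```text
6.2 [600.5   3.8 106.2] yaw 1.881 F [-5.  -2.2  6.7] T [-0.223  0.74   0.08 ] j6 -0.711 -0.36 50.78620031007147 44.98419463634491
```

Emit:
drive_tool --commands '[{"angular": [0, 0, 0.06], "xyz": [0, 0, 0], "claw": 0.8}, {"angular": [0, 0, 0.12], "xyz": [0, 0, 0], "claw": 0.8}, {"angular": [0, 0, 0.18], "xyz": [0, 0, 0], "claw": 0.8}, {"angular": [0, 0, 0.24], "xyz": [0, 0, 0], "claw": 0.8}, {"angular": [0, 0, 0.3], "xyz": [0, 0, 0], "claw": 0.8}]'

```text
time_s: 6.7
eef_pos: [600.0, 3.7, 106.3]
eef_rot: [-3.141, 0.001, 1.581]
ft_force: [-6.8, -1.4, 7.6]
width: 50.9
grasp_force: 45.1
```

```bash
python3 s.py
```

```text
6.7 [600.    3.7 106.3] yaw 1.581 F [-6.8 -1.4  7.6] T [-0.289  1.116  0.046] j6 -0.73 -0.06 50.86255692413181 45.1185017824173
```

Emit:
drive_tool --commands '[{"angular": [0, 0, 0.06], "xyz": [0, 0, 0], "claw": 0.8}, {"angular": [0, 0, 0.12], "xyz": [0, 0, 0], "claw": 0.8}, {"angular": [0, 0, 0.18], "xyz": [0, 0, 0], "claw": 0.8}, {"angular": [0, 0, 0.24], "xyz": [0, 0, 0], "claw": 0.8}, {"angular": [0, 0, 0.3], "xyz": [0, 0, 0], "claw": 0.8}]'

```text
time_s: 7.2
eef_pos: [599.5, 3.7, 106.2]
eef_rot: [-3.14, 0.001, 1.281]
ft_force: [-9.0, -2.3, 9.4]
width: 51.2
grasp_force: 45.2
```

```bash
python3 s.py
```

```text
7.2 [599.5   3.7 106.2] yaw 1.281 F [-9.  -2.3  9.4] T [-0.231  1.508  0.076] j6 -0.747 0.24 51.16377090204172 45.24525582790375
```

Emit:
drive_tool --commands '[{"angular": [0, 0, 0.04], "xyz": [-0.1, -0.3, -0.3], "claw": 0.8}, {"angular": [0, 0, 0.08], "xyz": [-0.2, -0.6, -0.6], "claw": 0.8}, {"angular": [0, 0, 0.12], "xyz": [-0.3, -0.9, -0.9], "claw": 0.8}, {"angular": [0, 0, 0.16], "xyz": [-0.4, -1.2, -1.2], "claw": 0.8}, {"angular": [0, 0, 0.2], "xyz": [-0.4, -1.3, -1.4], "claw": 0.8}]'

```text
time_s: 7.7
eef_pos: [598.9, 3.9, 106.3]
eef_rot: [3.142, 0.001, 1.082]
ft_force: [-1.7, -0.9, 0.1]
width: 50.4
grasp_force: 44.6
```

```bash
python3 s.py
```

```text
7.7 [598.9   3.9 106.3] yaw 1.082 F [-1.7 -0.9  0.1] T [-0.242  0.253  0.098] j6 -0.483 0.439 50.38542156360174 44.60948646068573
```

Emit:
drive_tool --commands '[{"angular": [0, 0, 0.02], "xyz": [0, 0, 0], "claw": 0.8}, {"angular": [0, 0, 0.04], "xyz": [0, 0, 0], "claw": 0.8}, {"angular": [0, 0, 0.06], "xyz": [0, 0, 0], "claw": 0.8}, {"angular": [0, 0, 0.08], "xyz": [0, 0, 0], "claw": 0.8}, {"angular": [0, 0, 0.1], "xyz": [0, 0, 0], "claw": 0.8}]'

```text
time_s: 8.2
eef_pos: [598.8, 4.0, 106.3]
eef_rot: [-3.141, 0.001, 0.982]
ft_force: [-4.7, -2.0, 4.2]
width: 50.7
grasp_force: 44.6
```

```bash
python3 s.py
```

```text
8.2 [598.8   4.  106.3] yaw 0.982 F [-4.7 -2.   4.2] T [-0.332  0.775 -0.037] j6 -0.288 0.539 50.68933418126159 44.59248483181
```

Emit:
drive_tool --commands '[{"angular": [0, 0, 0.016], "xyz": [0, 0, 0], "claw": 0.8}, {"angular": [0, 0, 0.032], "xyz": [0, 0, 0], "claw": 0.8}, {"angular": [0, 0, 0.048], "xyz": [0, 0, 0], "claw": 0.8}, {"angular": [0, 0, 0.064], "xyz": [0, 0, 0], "claw": 0.8}, {"angular": [0, 0, 0.08], "xyz": [0, 0, 0], "claw": 0.8}]'

```text
time_s: 8.7
eef_pos: [598.8, 4.1, 106.3]
eef_rot: [-3.141, 0.001, 0.903]
ft_force: [-6.0, -1.9, 4.7]
width: 50.8
grasp_force: 44.6
```

```bash
python3 s.py
```

```text
8.7 [598.8   4.1 106.3] yaw 0.903 F [-6.  -1.9  4.7] T [-0.306  0.853  0.095] j6 -0.124 0.618 50.807395118563974 44.64177131652832
```

Emit:
drive_tool --commands '[{"angular": [0, 0, 0.01], "xyz": [0, 0, 0], "claw": 0.8}, {"angular": [0, 0, 0.02], "xyz": [0, 0, 0], "claw": 0.8}, {"angular": [0, 0, 0.03], "xyz": [0, 0, 0], "claw": 0.8}, {"angular": [0, 0, 0.04], "xyz": [0, 0, 0], "claw": 0.8}, {"angular": [0, 0, 0.04], "xyz": [0, 0, 0], "claw": 0.8}]'

```text
time_s: 9.2
eef_pos: [598.7, 4.1, 106.3]
eef_rot: [-3.141, 0.001, 0.863]
ft_force: [-6.3, -2.2, 4.7]
width: 50.3
grasp_force: 44.7
```

```bash
python3 s.py
```

```text
9.2 [598.7   4.1 106.3] yaw 0.863 F [-6.3 -2.2  4.7] T [-0.339  0.887  0.101] j6 0.154 0.658 50.2508124648322 44.68631029129028
```

Emit:
drive_tool --commands '[{"angular": [0, 0, 0.04], "xyz": [0, 0, 0], "claw": 0.8}, {"angular": [0, 0, 0.08], "xyz": [0, 0, 0], "claw": 0.8}, {"angular": [0, 0, 0.12], "xyz": [0, 0, 0], "claw": 0.8}, {"angular": [0, 0, 0.16], "xyz": [0, 0, 0], "claw": 0.8}, {"angular": [0, 0, 0.2], "xyz": [0, 0, 0], "claw": 0.8}]'

```text
time_s: 9.7
eef_pos: [598.5, 4.3, 106.3]
eef_rot: [-3.14, 0.001, 0.662]
ft_force: [-7.1, -0.7, 4.7]
width: 51.2
grasp_force: 44.8
```

```bash
python3 s.py
```

```text
9.7 [598.5   4.3 106.3] yaw 0.662 F [-7.1 -0.7  4.7] T [-0.174  1.051  0.007] j6 -0.521 0.859 51.16597061258848 44.82314586639404
```

Emit:
drive_tool --commands '[{"angular": [0, 0, 0.016], "xyz": [0, 0, 0], "claw": 0.8}, {"angular": [0, 0, 0.032], "xyz": [0, 0, 0], "claw": 0.8}, {"angular": [0, 0, 0.048], "xyz": [0, 0, 0], "claw": 0.8}, {"angular": [0, 0, 0.064], "xyz": [0, 0, 0], "claw": 0.8}, {"angular": [0, 0, 0.07], "xyz": [0, 0, 0], "claw": 0.8}]'

```text
time_s: 10.2
eef_pos: [598.4, 4.4, 106.3]
eef_rot: [-3.14, 0.001, 0.593]
ft_force: [-7.4, -0.6, 4.9]
width: 51.0
grasp_force: 44.8
```

```bash
python3 s.py
```

```text
10.2 [598.4   4.4 106.3] yaw 0.593 F [-7.4 -0.6  4.9] T [-0.168  1.139  0.095] j6 0.081 0.928 50.97436597073054 44.830597043037415
```

Emit:
drive_tool --commands '[{"angular": [0, 0, 0.01], "xyz": [0, 0, 0], "claw": 0.8}, {"angular": [0, 0, 0.02], "xyz": [0, 0, 0], "claw": 0.8}, {"angular": [0, 0, 0.03], "xyz": [0, 0, 0], "claw": 0.8}, {"angular": [0, 0, 0.04], "xyz": [0, 0, 0], "claw": 0.8}, {"angular": [0, 0, 0.04], "xyz": [0, 0, 0], "claw": 0.8}]'

```text
time_s: 10.7
eef_pos: [598.4, 4.5, 106.3]
eef_rot: [-3.14, 0.001, 0.553]
ft_force: [-6.6, -0.4, 5.0]
width: 50.7
grasp_force: 44.8
```

```bash
python3 s.py
```

```text
10.7 [598.4   4.5 106.3] yaw 0.553 F [-6.6 -0.4  5. ] T [-0.17   1.086  0.036] j6 0.153 0.968 50.73215054872599 44.8432856798172
```

Emit:
drive_tool --commands '[{"angular": [0, 0, 0.04], "xyz": [0, 0, 0], "claw": 0.8}, {"angular": [0, 0, 0.08], "xyz": [0, 0, 0], "claw": 0.8}, {"angular": [0, 0, 0.12], "xyz": [0, 0, 0], "claw": 0.8}, {"angular": [0, 0, 0.16], "xyz": [0, 0, 0], "claw": 0.8}, {"angular": [0, 0, 0.2], "xyz": [0, 0, 0], "claw": 0.8}]'

```text
time_s: 11.2
eef_pos: [598.2, 4.8, 106.3]
eef_rot: [-3.14, 0.002, 0.352]
ft_force: [-7.6, 0.8, 5.5]
width: 50.3
grasp_force: 44.9
```

```bash
python3 s.py
```

```text
11.2 [598.2   4.8 106.3] yaw 0.352 F [-7.6  0.8  5.5] T [0.055 1.264 0.017] j6 -0.526 1.169 50.318219392089155 44.88402485847473
```

Emit:
drive_tool --commands '[{"angular": [0, 0, 0.016], "xyz": [0, 0, 0], "claw": 0.8}, {"angular": [0, 0, 0.032], "xyz": [0, 0, 0], "claw": 0.8}, {"angular": [0, 0, 0.048], "xyz": [0, 0, 0], "claw": 0.8}, {"angular": [0, 0, 0.064], "xyz": [0, 0, 0], "claw": 0.8}, {"angular": [0, 0, 0.07], "xyz": [0, 0, 0], "claw": 0.8}]'

```text
time_s: 11.7
eef_pos: [598.2, 4.9, 106.3]
eef_rot: [-3.14, 0.002, 0.283]
ft_force: [-7.7, 0.8, 5.5]
width: 50.6
grasp_force: 44.9
```

```bash
python3 s.py
```

```text
11.7 [598.2   4.9 106.3] yaw 0.283 F [-7.7  0.8  5.5] T [0.012 1.273 0.005] j6 0.075 1.238 50.589901663814366 44.88772809505463
```

Emit:
drive_tool --commands '[{"angular": [0, 0, 0.01], "xyz": [0, 0, 0], "claw": 0.8}, {"angular": [0, 0, 0.02], "xyz": [0, 0, 0], "claw": 0.8}, {"angular": [0, 0, 0.03], "xyz": [0, 0, 0], "claw": 0.8}, {"angular": [0, 0, 0.04], "xyz": [0, 0, 0], "claw": 0.8}, {"angular": [0, 0, 0.04], "xyz": [0, 0, 0], "claw": 0.8}]'

```text
time_s: 12.2
eef_pos: [598.2, 5.0, 106.3]
eef_rot: [-3.14, 0.002, 0.244]
ft_force: [-8.1, 0.8, 6.0]
width: 50.8
grasp_force: 44.9
```

```bash
python3 s.py
```

```text
12.2 [598.2   5.  106.3] yaw 0.244 F [-8.1  0.8  6. ] T [0.09  1.28  0.044] j6 0.151 1.278 50.82619616127135 44.89500403404236
```

Emit:
drive_tool --commands '[{"angular": [0, 0, 0.04], "xyz": [0, 0, 0], "claw": 0.8}, {"angular": [0, 0, 0.08], "xyz": [0, 0, 0], "claw": 0.8}, {"angular": [0, 0, 0.12], "xyz": [0, 0, 0], "claw": 0.8}, {"angular": [0, 0, 0.16], "xyz": [0, 0, 0], "claw": 0.8}, {"angular": [0, 0, 0.2], "xyz": [0, 0, 0], "claw": 0.8}]'

```text
time_s: 12.7
eef_pos: [598.1, 5.3, 106.3]
eef_rot: [-3.14, 0.002, 0.042]
ft_force: [-8.4, 2.5, 4.3]
width: 50.7
grasp_force: 44.9
```

```bash
python3 s.py
```

```text
12.7 [598.1   5.3 106.3] yaw 0.042 F [-8.4  2.5  4.3] T [0.256 1.342 0.029] j6 -0.532 1.479 50.72964148204574 44.91250991821289
```

Emit:
drive_tool --commands '[{"angular": [0, 0, 0.015], "xyz": [0, 0, 0], "claw": 0.8}, {"angular": [0, 0, 0.03], "xyz": [0, 0, 0], "claw": 0.8}, {"angular": [0, 0, 0.045], "xyz": [0, 0, 0], "claw": 0.8}, {"angular": [0, 0, 0.06], "xyz": [0, 0, 0], "claw": 0.8}, {"angular": [0, 0, 0.07], "xyz": [0, 0, 0], "claw": 0.8}]'

```text
time_s: 13.2
eef_pos: [598.1, 5.4, 106.3]
eef_rot: [-3.14, 0.002, -0.025]
ft_force: [-7.8, 1.6, 5.1]
width: 50.8
grasp_force: 44.9
```

```bash
python3 s.py
```

```text
13.2 [598.1   5.4 106.3] yaw -0.025 F [-7.8  1.6  5.1] T [0.291 1.346 0.537] j6 0.521 1.547 50.77502896707999 44.91540491580963
```

Emit:
drive_tool --commands '[{"angular": [0, 0, -0.006], "xyz": [0, 0, 0], "claw": 0.8}, {"angular": [0, 0, -0.006], "xyz": [0, 0, 0], "claw": 0.8}, {"angular": [0, 0, -0.006], "xyz": [0, 0, 0], "claw": 0.8}, {"angular": [0, 0, -0.006], "xyz": [0, 0, 0], "claw": 0.8}, {"angular": [0, 0, -0.006], "xyz": [0, 0, 0], "claw": 0.8}]'

```text
time_s: 13.7
eef_pos: [598.1, 5.4, 106.3]
eef_rot: [-3.14, 0.002, -0.019]
ft_force: [-7.7, 2.3, 5.5]
width: 50.6
grasp_force: 44.9
```

```bash
python3 s.py
```

```text
13.7 [598.1   5.4 106.3] yaw -0.019 F [-7.7  2.3  5.5] T [0.241 1.327 0.398] j6 0.332 1.541 50.634329068985366 44.920477867126465
```

Emit:
drive_tool --commands '[{"angular": [0, 0, -0.06], "xyz": [0, 0, 0], "claw": 0.8}, {"angular": [0, 0, -0.12], "xyz": [0, 0, 0], "claw": 0.8}, {"angular": [0, 0, -0.18], "xyz": [0, 0, 0], "claw": 0.8}, {"angular": [0, 0, -0.24], "xyz": [0, 0, 0], "claw": 0.8}, {"angular": [0, 0, -0.3], "xyz": [0, 0, 0], "claw": 0.8}]'

```text
time_s: 14.2
eef_pos: [598.2, 4.9, 106.3]
eef_rot: [-3.14, 0.002, 0.282]
ft_force: [-8.0, 0.3, 5.0]
width: 50.6
grasp_force: 44.9
```

Emit:
drive_tool --commands '[{"angular": [0, 0, -0.06], "xyz": [0, 0, 0], "claw": 0.8}, {"angular": [0, 0, -0.12], "xyz": [0, 0, 0], "claw": 0.8}, {"angular": [0, 0, -0.18], "xyz": [0, 0, 0], "claw": 0.8}, {"angular": [0, 0, -0.24], "xyz": [0, 0, 0], "claw": 0.8}, {"angular": [0, 0, -0.3], "xyz": [0, 0, 0], "claw": 0.8}]'

```text
time_s: 14.7
eef_pos: [598.4, 4.5, 106.3]
eef_rot: [-3.14, 0.001, 0.582]
ft_force: [-7.0, 0.1, 4.5]
width: 50.5
grasp_force: 44.9
```

Emit:
drive_tool --commands '[{"angular": [0, 0, -0.1], "xyz": [0, 0, 0], "claw": 0.8}, {"angular": [0, 0, -0.2], "xyz": [0, 0, 0], "claw": 0.8}, {"angular": [0, 0, -0.28], "xyz": [0, 0, 0], "claw": 0.8}, {"angular": [0, 0, -0.35], "xyz": [0, 0, 0], "claw": 0.8}, {"angular": [0, 0, -0.35], "xyz": [0, 0, 0], "claw": 0.8}]'

```text
time_s: 15.2
eef_pos: [598.8, 4.0, 106.3]
eef_rot: [-3.141, 0.001, 0.931]
ft_force: [-5.5, -1.7, 4.6]
width: 50.7
grasp_force: 44.8
```

```bash
python3 s.py
```

```text
15.2 [598.8   4.  106.3] yaw 0.931 F [-5.5 -1.7  4.6] T [-0.325  0.762  0.034] j6 -0.605 0.59 50.65637541777799 44.76401388645172
```

Emit:
drive_tool --commands '[{"angular": [0, 0, 0], "xyz": [0, 0, 0], "claw": -0.2}, {"angular": [0, 0, 0], "xyz": [0, 0, 0], "claw": -0.6}, {"angular": [0, 0, 0], "xyz": [0, 0, 0], "claw": -1}, {"angular": [0, 0, 0], "xyz": [0, 0, 0], "claw": -1}, {"angular": [0, 0, 0], "xyz": [0, 0, 0], "claw": -1}]'

```text
time_s: 15.7
eef_pos: [599.3, 4.3, 106.0]
eef_rot: [3.142, -0.0, 0.93]
ft_force: [-0.0, -0.4, -0.9]
width: 85.6
grasp_force: 0.0
```

Emit:
drive_tool --commands '[{"angular": [0, 0, 0], "xyz": [0, 0, -20], "claw": -1}, {"angular": [0, 0, 0], "xyz": [0, 0, -40], "claw": -1}, {"angular": [0, 0, 0], "xyz": [0, 0, -60], "claw": -1}, {"angular": [0, 0, 0], "xyz": [0, 0, -80], "claw": -1}, {"angular": [0, 0, 0], "xyz": [0, 0, -100], "claw": -1}]'

```text
time_s: 16.2
eef_pos: [599.2, 4.2, 207.0]
eef_rot: [3.141, -0.0, 0.93]
ft_force: [-0.1, 0.1, -0.2]
width: 85.4
grasp_force: 0.0
```

Emit:
drive_tool --commands '[{"angular": [0, 0, 0], "xyz": [-30, -20, 0], "claw": -1}, {"angular": [0, 0, 0], "xyz": [-60, -40, 0], "claw": -1}, {"angular": [0, 0, 0], "xyz": [-90, -60, 0], "claw": -1}, {"angular": [0, 0, 0], "xyz": [-120, -80, 0], "claw": -1}, {"angular": [0, 0, 0], "xyz": [-150, -100, 0], "claw": -1}]'

```text
time_s: 16.7
eef_pos: [428.1, -56.5, 206.1]
eef_rot: [3.141, -0.0, 0.93]
ft_force: [0.5, -0.7, 1.1]
width: 85.5
grasp_force: 0.0
```

```bash
python3 - <<'E'
from h import *
ims=[]
for n,(u,v) in(("top",(337,172)),("side",(288,190))):
    c=camera(n);im=c["image"]
    ims.append(cv2.resize(im[v-35:v+35,u-35:u+35],(400,400),interpolation=cv2.INTER_CUBIC))
cv2.imwrite("pics/crop3.png",np.hstack(ims))
E
python3 s.py
```

```text
16.8 [426.9 -57.2 206.8] yaw 0.928 F [1.9 0.8 0. ] T [ 0.021 -0.022  0.01 ] j6 -0.338 0.431 85.56277649944676 0.0
```

View pics/crop3.png

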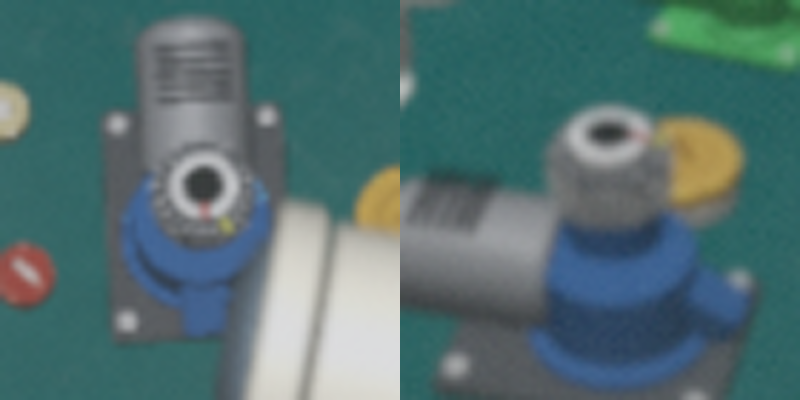

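The yellow mark moved from top-crop (247,180) to (227,226). That is about 70° clockwise, which matches a net 4 clicks (7 closing, 3 back). The pucks and tin look undisturbed, so I'm handing in.

```bash
python3 -c "
from station import manip
print(manip.finish_job())"
```

```text
the job is handed in; nothing more can be done
None
```

I closed the large blue mill's ring seven clicks to burr contact, backed it off three clicks, released it and handed the job in; at contact the torque briefly read 0.54 N m, over the 0.4 N m limit, so the lower burr may have shifted slightly (I estimate under 1°, 7° allowed).

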